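Load the wide ribbon reel into the counter dispenser

ROBOT

A 6-joint arm with a two-finger parallel gripper is mounted at the origin on a cart in front of the work surface, level with it; the furniture and walls round the work are solid. World frame = base frame: x ahead of the robot, y to its left, z up, the work surface at z = 0. Lengths are in mm, angles in degrees, forces in N, time in s.
With the tool pointing down it reaches from about 300 to 850 mm from the base axis. Payload 4.2 kg.
Tool frame: the origin (TCP) lies between the finger pads; the fingertips stand 11 mm ahead of it and the grasp point (between the pads) lies 8 mm behind it (env.tips_ahead is the distance from the TCP to the fingertips, in mm); z points along the fingers, y is the line along which they close (so a half turn about z gives the same grasp; the last joint's range is limited). The gripper opens to 91 mm and grips with 3 to 60 N. Pads are 32 mm wide; open, the fingers measure 118 mm over their backs; the gripper's body (76 mm by 178 mm) begins 60 mm behind the grasp point.
Start: joints at [75.172, 18.312, 89.639, -0, 72.044, -1.146], TCP at [136.01, 558.698, 224.976] pointing down, gripper open.
Joint ranges: [-177.97, 177.97], [-48.28, 115.42], [12.27, 149.76], [-77.06, 257.06], [2.81, 150.46], [-146.56, 146.56]. Speed limits (degrees/s): [147.25, 147.25, 180, 180, 180, 180].

INTERFACE

Orientations are given as [roll, pitch, yaw] about the fixed x, y, z axes, in that order (R = Rz(yaw) Ry(pitch) Rx(roll)).
In Python, from workcell import env, cams gives the robot as it stands.
- The arm moves only by the tool step_arm, never from a script. Its arguments are lists of equal length, an entry for each row: "linear": the shift along the tool's x, y, z in units of 30 cm (1.0 is 30 cm), a list of three; "turn": the turn about the tool's z in units of 360 degrees (1.0 is 360 degrees). In form: {"linear": [[tx, ty, tz], ...], "turn": [turn, ...]}. A call has 1 to 20 rows; each row is the pose to reach, as a shift and turn from the pose commanded when the call began, along the tool's axes at that moment, turning the shorter way round; what a row does not reach only later rows make up. A row lasts 1/8 s, in which the tool goes at most 62.5 mm and 10.7 degrees, less where a joint would pass 70% of its speed; a pose out of reach is approached as far as the arm can. A call with a number of a shift or a turn outside -1 to 1 is refused whole. A call with a gripper value outside its range is refused whole. "fingers" is the closure, from -1 (fully open) to 1 (shut), so that 0 is half open, set as the call begins (left out, the last holds). The fingers move at their own pace and stop on an object; "force" is the grip in N (left out, the last holds). Time passes only in rows, so rows that repeat a pose let the fingers close. It gives the time, the measured TCP pose, the force, the opening and the grip force at its end, in the units of the state.
- env.state(): the state, without advancing time (a new reading comes with each control period).
- cams.grab_frame(name): name is "side" or "top" or "wrist"; returns a dict with "color" (480x640x3 uint8, blue, green, red), "fx", "fy", "cx", "cy" (pixels), "dist" ([k1, k2, p1, p2, k3] as OpenCV has them; the pictures are not rectified), "extrinsics" (4x4, takes a point from camera to world coordinates); the wrist camera has in their place "tool_from_camera" (4x4, takes a point from camera to tool coordinates, whose origin is the TCP and whose axes are the flange's). Camera axes: x right, y down, z forward; pixel columns grow to the right and rows downward; lengths in mm; the calibration is good to about 2 mm. A picture is of the moment at which its call begins: read the wrist's pose just before it. There is no depth.
- env.job_done(): hands the job in; it is judged then, once.
The state is a dict: "time_s": time; "qpos": joint angles; "qvel": joint speeds; "effort": joint torques, N m; "ee_pos": TCP position; "ee_rot": TCP orientation; "force": force on the tool from outside, world axes, zero at the start; "torque": the same for the moment, N m; "gripper_width": finger opening in mm; "gripper_force": force on a finger pad.
Only numpy, scipy, OpenCV 4.12 (cv2) and the standard library are available. Lean on these libraries where they do the work, as an engineer would, in place of code of your own. Each camera call takes 0.05 s, during which the arm holds its last target. There are 200 camera calls.

TASK

Reload the ribbon dispenser on the counter: lift the wide reel, on its spindle, out of the spare rack and press the spindle straight down into the dispenser's two spring clips until both snap round it and it sits home; the clips' height is set anew each day, so feel for it, and push no harder than it takes. Let go, then gently fold the brake arm over from behind until its rubber pad rests on the ribbon. Leave the narrow reel and the other things on the counter where they are.

Things in the scene. Friction and masses are not known exactly. Their poses are not given: they have to be found in the camera images.
- wide_reel: reel to load, in one of the rack's two places: 30 mm wide over flanges 70 mm in diameter (ribbon 60 mm in diameter), fixed on a pale wooden spindle 14 mm in diameter, 162 mm long, with 19 mm brass end caps; 0.10 to 0.19 kg. Origin: centre of the reel on the spindle's axis; y along the level spindle; both ends alike. Grasp from above across the flanges, above the spindle
- narrow_reel: narrower reel, 22 mm wide, flanges 60 mm in diameter, on the same kind of spindle, in the rack's other place; it stays there. Origin: centre of the reel on the spindle's axis, y along the spindle
- rack: fixed open wooden rack, 184 x 138 x 57 mm. Two side boards, 10 mm thick, centred at y = +64 and -64 mm, each with two notches 16.5 mm wide, 9 mm deep, open at the top, at x = -44 and +44 mm. The spindles lie in them, axes 54 mm above the origin. Origin: centre of the underside on the counter
- dispenser: fixed ribbon dispenser: wooden base 168 x 180 x 14 mm, low cutter in front (-x), brake arm behind (+x), and a brass yoke clamped by thumbscrews on two posts. The yoke holds two clips, 10 mm wide, at y = +64 and -64 mm; its height is set differently each day and is not measured: feel for it. Origin: on the counter, below the middle of the seated spindle; x to the rear, z up
- lowest_seat (a point): where the reel's centre comes if the yoke is at its lowest: 66 mm above the counter, midway between the clips; axes as the dispenser's. The real seat lies 0 to 22 mm straight above this point, the same for both clips. The seat is hard: about 25 N of push on the seated reel is the most it should get
- left_clip (a joint): spread (rad) of the rear steel spring finger of the +y clip: 0 empty, up to 0.17 as the spindle passes the lips, 0.02 to 0.06 with the spindle snapped home. The flared tips stand 22 mm above the seated axis. The spindle meets the flares with its axis some 15 mm above its seat, needs 12 to 18 N in all for both clips, gives way 6 to 8 mm above the seat, then stops hard
- right_clip (a joint): the same for the -y clip, of the same make and at the same height
- wide_reel_end_a (a point): point on the spindle's axis 64 mm from the wide reel's centre towards +y, the part that a clip takes
- wide_reel_end_b (a point): the same point 64 mm towards -y
- brake_arm (a joint): brass brake arm in the plane y = 0, hinged along the dispenser's y at x = 68, z = 56 mm from its origin. At 0 it leans 0.35 rad back (+x) from the vertical; the value grows as it swings forward and down to the reel. It stays where it is left (about 0.5 N at the tab). Its pad meets the seated reel's ribbon at 1.0 (yoke high) to 1.25 rad (yoke low)
- brake_tab (a point): middle of the back face of the brake arm's flat thumb tab, where to push: 74 mm from the hinge along the arm, 8.5 mm behind its line. The tab is 18 mm wide along y, 22 mm long and 4 mm thick
- jar_1: bystander: jam jar 62 mm across, 82 mm high, behind the dispenser; origin under its centre
- jar_2: bystander: jam jar 62 mm across, 82 mm high, at the back; origin under its centre
- bar_crate: bystander: small crate 106 x 150 x 57 mm, left at the back; origin under its centre
- brake_pad (a point): centre of the brake arm's round rubber pad, 10 mm thick, 14 mm wide, 58 mm from the hinge on the arm's line; it comes to rest 35 mm from the spindle's axis

How it is judged (in metres and radians):
On the way, in this order (a step that is already met when the one before it is completed fails the run):
1. the wide reel is lifted out of the rack (height (world z) of wide_reel above 0.085 m), for 0.1 s.
2. the spindle has snapped home in both clips and is let go (z of wide_reel_end_a in the frame of lowest_seat between -0.003 and 0.025 m and x of wide_reel_end_a in the frame of lowest_seat between -0.003 and 0.003 m and z of wide_reel_end_b in the frame of lowest_seat between -0.003 and 0.025 m and x of wide_reel_end_b in the frame of lowest_seat between -0.003 and 0.003 m and y of wide_reel in the frame of lowest_seat between -0.007 and 0.007 m and value of joint left_clip between 0.015 and 0.085 rad and value of joint right_clip between 0.015 and 0.085 rad and contact force between the fingers and wide_reel below 0.5 N), for 0.2 s.
3. the brake arm's pad is down on the ribbon (distance between brake_pad and wide_reel below 0.039 m), for 0.2 s.
At the end, for the whole second after the job is handed in: the spindle sits in both clips, closed round it (spread 0.015 to 0.085 rad), each end within 3 mm of their middle line, the reel centred within 7 mm and at rest; the brake pad's centre within 39 mm of the reel's; narrow reel within 10 mm, bystanders within 20 mm of their places (z of wide_reel_end_a in the frame of lowest_seat between -0.003 and 0.025 m and x of wide_reel_end_a in the frame of lowest_seat between -0.003 and 0.003 m and z of wide_reel_end_b in the frame of lowest_seat between -0.003 and 0.025 m and x of wide_reel_end_b in the frame of lowest_seat between -0.003 and 0.003 m and y of wide_reel in the frame of lowest_seat between -0.007 and 0.007 m and value of joint left_clip between 0.015 and 0.085 rad and value of joint right_clip between 0.015 and 0.085 rad and distance between brake_pad and wide_reel below 0.039 m and linear speed of wide_reel below 0.02 m/s and distance of narrow_reel from where it was at the start of the episode below 0.01 m and distance of each of jar_1, jar_2, bar_crate from where it was at the start of the episode below 0.02 m); the robot touches nothing.
It fails at once if the reel is rammed: its contact forces on the dispenser add up to more than 60 N (the clips alone squeeze it with about 25 N) (contact force between wide_reel and dispenser above 60 N).
It fails at once if the robot strikes or leans on the dispenser itself with more than 25 N (contact force between any of the fingers, the arm and dispenser above 25 N).
It fails at once if the narrow reel is knocked out of its place (over 10 mm) (distance of narrow_reel from where it was at the start of the episode above 0.01 m).
It fails at once if a bystander is pushed out of its place (over 20 mm) (distance of any of jar_1, jar_2, bar_crate from where it was at the start of the episode above 0.02 m).
It also fails if it takes over 51 s, if anything falls off the work surface, if the arm or the gripper's body presses on something with over 40 N, if the wrist force passes 120 N, or if a joint passes its speed limit or range.

## Working session

There is one attempt and no reset: what is moved stays moved. The work goes in short steps, Python scripts to look and compute and a tool call to move; the robot and the scene stay as the last step left them, time stands still between calls to the robot, and variables do not carry over. Pictures are saved under pics/ and viewed, at most 10 in all, crops included, and the job is handed in when it is done.

Besides the shell and the picture viewer there is one more tool, called after "Request:" by a JSON object that holds its "name" and its "arguments", one argument or row to a line. step_arm: Moves the arm, as the interface text tells. Its arguments: {"type":"object","properties":{"linear":{"type":"array"},"turn":{"type":"array"},"fingers":{"type":"number"},"force":{"type":"number"}},"required":["linear","turn"]}

```bash
ls; mkdir -p pics
python3 - <<'E'
from workcell import env,cams
import cv2,pickle
s=env.state();print(s)
for n in ["top","side","wrist"]:
    f=cams.grab_frame(n);cv2.imwrite(f"pics/{n}0.png",f["color"]);pickle.dump((f,s),open(f"pics/{n}0.pkl","wb"))
    print(n,{k:v for k,v in f.items() if k!="color"})
E
```

```text
pics
{'time_s': 0.0, 'qpos': array([ 7.51700079e+01,  1.83506105e+01,  8.97059769e+01, -9.04118622e-04,
        7.20417272e+01, -1.14671401e+00]), 'qvel': array([ 0.00463498,  0.04826311,  0.03442588, -0.09543068, -0.03620202,
        0.08685345]), 'effort': array([ 2.00242532e-03, -4.12452757e+01, -2.31972456e+01,  7.28594139e-02,
        4.57278709e-02, -1.53132542e-04]), 'ee_pos': array([135.90960064, 558.22036207, 224.13348438]), 'ee_rot': array([-1.79901688e+02, -1.10811149e-03,  1.66317000e+02]), 'force': array([ 0.18122479, -0.20457369,  0.09556434]), 'torque': array([ 0.05621757, -0.00301057,  0.02499899]), 'gripper_force': 0.0, 'gripper_width': 91.01504941063098}
top {'fx': 463.3724421112404, 'fy': 463.3724421112404, 'cx': 315.7433671082631, 'cy': 234.7000483844563, 'dist': array([-0.10128227,  0.        ,  0.        ,  0.        ,  0.        ]), 'extrinsics': array([[-2.90004175e-02, -9.98322501e-01,  5.01114658e-02,
         5.33974987e+02],
       [-9.99216769e-01,  2.76031801e-02, -2.83533452e-02,
         9.05904873e+01],
       [ 2.69225467e-02, -5.08944758e-02, -9.983
[... 523 characters left out ...]
8.64744478e-01, -5.02019575e-01,
         8.38703467e+02],
       [ 0.00000000e+00,  0.00000000e+00,  0.00000000e+00,
         1.00000000e+00]])}
wrist {'fx': 385.03234702100156, 'fy': 385.03234702100156, 'cx': 323.21252535655344, 'cy': 236.72614794746903, 'dist': array([-0.00385322,  0.        ,  0.        ,  0.        ,  0.        ]), 'tool_from_camera': array([[ 8.01532655e-04, -9.61519844e-01, -2.74734321e-01,
         7.73205671e+01],
       [ 9.99999673e-01,  7.99994029e-04,  1.17649151e-04,
        -6.35054541e-01],
       [ 1.06663823e-04, -2.74734326e-01,  9.61520171e-01,
        -1.59852050e+02],
       [ 0.00000000e+00,  0.00000000e+00,  0.00000000e+00,
         1.00000000e+00]])}
```

View pics/top0.png

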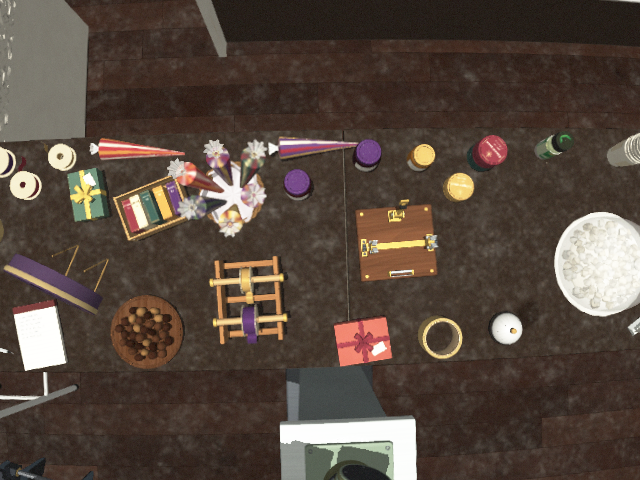

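View pics/side0.png

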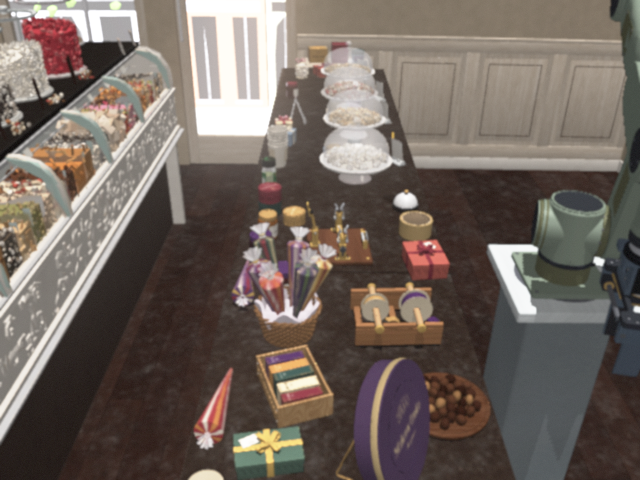

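The top view shows the rack around (250,300), with the wide purple reel at (250,322) and the narrow one at (247,280). The dispenser is around (397,243), with its brake arm to the rear at (397,215) and its clips at about (365,247) and (430,242). I'll enlarge both areas.

```bash
cat > h.py <<'E'
import numpy as np,cv2,pickle
from scipy.spatial.transform import Rotation as R
def TW(f,s):
    if "extrinsics" in f: return f["extrinsics"]
    T=np.eye(4);T[:3,:3]=R.from_euler("xyz",s["ee_rot"],degrees=True).as_matrix();T[:3,3]=s["ee_pos"]
    return T@f["tool_from_camera"]
def KD(f): return np.array([[f["fx"],0,f["cx"]],[0,f["fy"],f["cy"]],[0,0,1]]),f["dist"]
def ray(f,s,u,v):
    K,D=KD(f);p=cv2.undistortPoints(np.array([[[u,v]]],float),K,D)[0,0]
    T=TW(f,s);return T[:3,3],T[:3,:3]@np.array([p[0],p[1],1])
def atz(f,s,u,v,z):
    o,d=ray(f,s,u,v);return o+d*(z-o[2])/d[2]
def proj(f,s,P):
    T=np.linalg.inv(TW(f,s));K,D=KD(f);P=np.atleast_2d(np.array(P,float))
    return cv2.projectPoints(P,cv2.Rodrigues(T[:3,:3])[0],T[:3,3],K,D)[0][:,0]
def load(n): return pickle.load(open(f"pics/{n}.pkl","rb"))
def snap(n,name):
    from workcell import env,cams
    s=env.state();f=cams.grab_frame(n);cv2.imwrite(f"pics/{name}.png",f["color"]);pickle.dump((f,s),open(f"pics/{name}.pkl","wb"));return f,s
E
python3 - <<'E'
from h import *
f,s=load("top0");c=f["color"]
a=cv2.resize(c[250:350,205:295],None,fx=4.4,fy=4.4,interpolation=cv2.INTER_CUBIC)
b=cv2.resize(c[195:295,352:442],None,fx=4.4,fy=4.4,interpolation=cv2.INTER_CUBIC)
cv2.imwrite("pics/topz.png",np.hstack([a,b]))
E
```

```text
(no output)
```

View pics/topz.png

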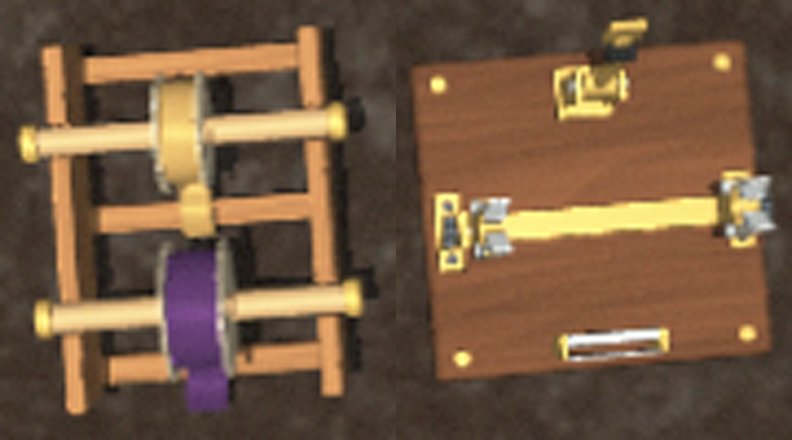

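Run:
```python
from h import *
f,s=load("top0")
A=lambda x,y:(205+x/4.4,250+y/4.4)
B=lambda x,y:(352+(x-396)/4.4,195+y/4.4)
for n,l,z in [("wide",[(43,319),(352,298)],54),("narrow",[(28,143),(338,121)],54)]:
    p=[atz(f,s,*A(*q),z) for q in l];d=p[0]-p[1];print(n,(p[0]+p[1])/2,np.linalg.norm(d),np.degrees(np.arctan2(-d[0],d[1])))
c=np.array([atz(f,s,*B(*q),14) for q in [(412,68),(742,42),(772,350),(440,378)]])
print(c.round(1),c.mean(0));d=c[0]-c[1]+c[3]-c[2];print("size",[np.linalg.norm(c[i]-c[i-1]).round(1) for i in range(4)],"yaw",np.degrees(np.arctan2(-d[0],d[1])))
for q in [(491,226),(747,208)]: print("clip",[atz(f,s,*B(*q),z).round(1) for z in (75,85,97)])
print("tab",atz(f,s,*B(626,38),110))
```

```text
wide [401.42448159 211.76659304  54.        ] 154.88254126929954 2.324018999004594
narrow [489.72168948 216.74499441  54.        ] 155.71011707918038 2.4865670615284343
[[ 641.   -33.6   14. ]
 [ 650.6 -210.5   14. ]
 [ 486.8 -220.    14. ]
 [ 478.1  -42.9   14. ]] [ 564.13359024 -126.76031144   14.        ]
size [np.float64(163.2), np.float64(177.2), np.float64(164.0), np.float64(177.2)] yaw 2.963634166020757
clip [array([555.4, -63.1,  75. ]), array([555.2, -61.6,  85. ]), array([555. , -59.7,  97. ])]
clip [array([ 560.6, -192.2,   75. ]), array([ 560.4, -189.4,   85. ]), array([ 560.1, -186. ,   97. ])]
tab [ 643.31473593 -126.53302446  110.        ]
```

Request:
{"name": "step_arm", "arguments": {
  "linear": [
    [-0.95,-0.77,0],
    [-0.95,-0.77,0],
    [-0.95,-0.77,0],
    [-0.95,-0.77,0],
    [-0.95,-0.77,0],
    [-0.95,-0.77,0],
    [-0.95,-0.77,0],
    [-0.95,-0.77,0]
  ],
  "turn": [-0.045,-0.045,-0.045,-0.045,-0.045,-0.045,-0.045,-0.045],
  "fingers": -0.1
}}

```text
time_s: 1.15
ee_pos: [358.0, 267.1, 224.8]
ee_rot: [180.0, -0.0, -177.5]
force: [-0.5, 0.3, -0.3]
gripper_width: 50.4
gripper_force: 0.0
```

Request:
{"name": "step_arm", "arguments": {
  "linear": [
    [-0.135,-0.19,0.115],
    [-0.135,-0.19,0.115],
    [-0.135,-0.19,0.115]
  ],
  "turn": [0,0,0]
}}

```text
time_s: 1.52
ee_pos: [400.7, 212.3, 190.0]
ee_rot: [180.0, -0.1, -177.5]
force: [0.3, 0.3, 1.0]
gripper_width: 50.4
gripper_force: 0.0
```

Run:
```python
from h import *
f,s=snap("wrist","w1");print(s["ee_pos"],s["ee_rot"])
```

```text
[400.72547466 212.32895049 190.02747872] [ 1.79987369e+02 -8.91713579e-02 -1.77490537e+02]
```

View pics/w1.png

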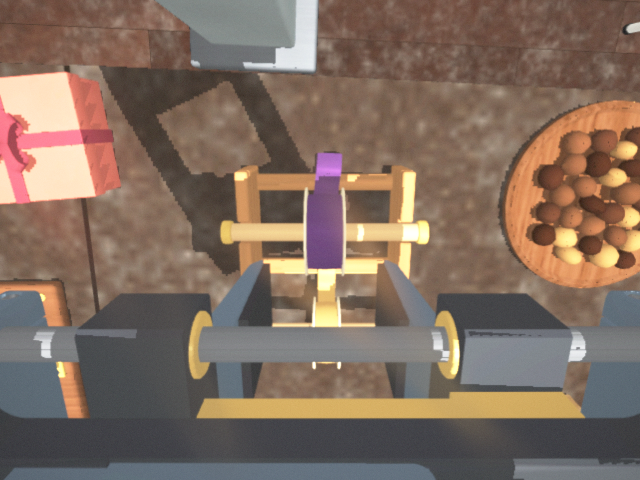

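The wrist view shows the spindle level, running from (221,232) to (429,232). The reel's flanges span columns 305 to 345.

Run:
```python
from h import *
f,s=load("w1")
# refine cap centroids by brass colour in side windows
for z in (54,):
    p=[atz(f,s,u,v,z) for u,v in [(221,232),(429,232)]];d=p[1]-p[0]
    print((p[0]+p[1])/2,np.linalg.norm(d),np.degrees(np.arctan2(-d[0],d[1])))
p=[atz(f,s,u,v,72) for u,v in [(305,228),(345,228)]];print(p,(p[0]+p[1])/2)
h=cv2.cvtColor(f["color"],cv2.COLOR_BGR2HSV)
for a,b in [(215,236),(414,432)]:
    w=h[215:250,a:b].astype(int);m=(w[...,1]>90)&(w[...,2]>110)
    y,x=np.nonzero(m);print(len(y),x.mean()+a,y.mean()+215,x.min()+a,x.max()+a,y.min()+215,y.max()+215)
```

```text
[403.5771894  213.22334615  54.        ] 165.6956849374941 2.5569113480597916
[array([396.29147054, 197.87981041,  72.        ]), array([394.96067307, 227.68122288,  72.        ])] [395.6260718  212.78051665  72.        ]
366 227.54098360655738 231.88524590163934 220 235 220 244
164 422.219512195122 230.6829268292683 414 429 219 244
```

Request:
{"name": "step_arm", "arguments": {
  "linear": [
    [-0.008,0.002,0.15],
    [-0.008,0.002,0.28],
    [-0.008,0.002,0.345],
    [-0.008,0.002,0.377],
    [-0.008,0.002,0.377]
  ],
  "turn": [0,0,0,0,0]
}}

```text
time_s: 2.2
ee_pos: [403.5, 213.3, 77.6]
ee_rot: [180.0, 0.0, -177.4]
force: [0.4, 0.2, -0.4]
gripper_width: 50.2
gripper_force: 0.0
```

Request:
{"name": "step_arm", "arguments": {
  "linear": [
    [0,0,0],
    [0,0,0],
    [0,0,0],
    [0,0,0],
    [0,0,0]
  ],
  "turn": [0,0,0,0,0],
  "fingers": 1,
  "force": 45
}}

```text
time_s: 2.82
ee_pos: [404.1, 212.6, 78.0]
ee_rot: [180.0, 0.1, -177.5]
force: [-0.2, 1.1, 6.3]
gripper_width: 30.2
gripper_force: 45.0
```

Request:
{"name": "step_arm", "arguments": {
  "linear": [
    [0,0,-0.03],
    [0,0,-0.15],
    [0,0,-0.3],
    [0,0,-0.4],
    [0,0,-0.4],
    [0,0,-0.4]
  ],
  "turn": [0,0,0,0,0,0]
}}

```text
time_s: 3.58
ee_pos: [402.7, 211.9, 196.2]
ee_rot: [-179.9, -0.1, -177.5]
force: [-0.6, -0.1, -2.5]
gripper_width: 30.1
gripper_force: 45.0
```

Run:
```python
from h import *
f,s=snap("wrist","w2");print(s["ee_pos"],s["ee_rot"],s["force"],s["gripper_width"])
c=f["color"];cv2.imwrite("pics/w2c.png",c[100:300])
```

```text
[402.69964076 211.87339937 196.15004639] [-1.79944392e+02 -1.28648396e-01 -1.77485037e+02] [-0.56424071 -0.0520767  -2.48011926] 30.11479641757477
```

View pics/w2.png

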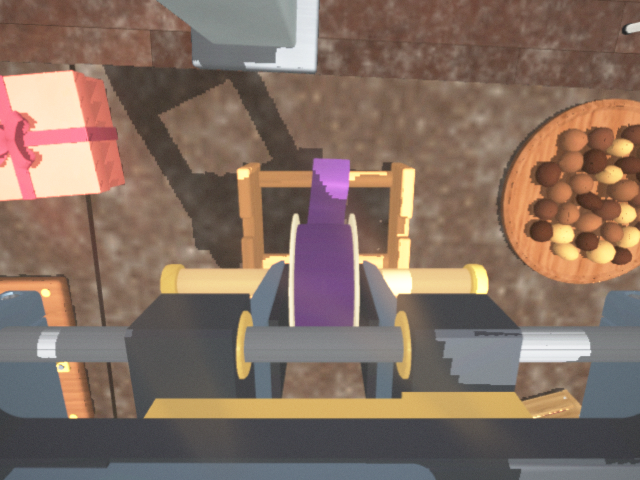

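The reel is held with its spindle level: the ends are at about (162,280) and (487,280) and it is centred between the fingers. Next I compute its offset in the tool frame, then move above the dispenser.

Run:
```python
from h import *
f,s=load("w2")
h=cv2.cvtColor(f["color"],cv2.COLOR_BGR2HSV).astype(int)
for a,b in [(155,184),(464,492),(190,245),(405,460)]:
    w=h[255:305,a:b];m=(w[...,1]>70)&(w[...,2]>130);y,x=np.nonzero(m);print(len(y),x.min()+a,x.max()+a,y.min()+255,y.max()+255,y.mean()+255)
t=f["tool_from_camera"];K,D=KD(f)
def tz(u,v,z):
    p=cv2.undistortPoints(np.array([[[u,v]]],float),K,D)[0,0];d=t[:3,:3]@[p[0],p[1],1];return t[:3,3]+d*(z-t[2,3])/d[2]
for z in (23,): print(tz(162,280,z),tz(487,279,z))
```

```text
984 155 183 255 295 275.6971544715447
694 464 491 255 296 276.76080691642653
1695 190 244 255 293 277.51032448377583
1713 405 459 255 294 275.74080560420316
[  2.211001   -82.98999943  23.        ] [ 2.91322299 82.91248221 23.        ]
```

Request:
{"name": "step_arm", "arguments": {
  "linear": [
    [-0.05,-0.12,0],
    [-0.13,-0.32,0],
    [-0.22,-0.52,0],
    [-0.3,-0.72,0],
    [-0.36,-0.88,0],
    [-0.4,-0.98,0],
    [-0.4,-0.98,0]
  ],
  "turn": [-0.0014,-0.0014,-0.0014,-0.0014,-0.0014,-0.0014,-0.0014]
}}

```text
time_s: 4.5
ee_pos: [536.3, -78.0, 195.1]
ee_rot: [180.0, -0.2, -177.2]
force: [-0.1, 0.7, -1.4]
gripper_width: 30.1
gripper_force: 45.0
```

Request:
{"name": "step_arm", "arguments": {
  "linear": [
    [-0.04,-0.1,0.02],
    [-0.075,-0.172,0.06],
    [-0.075,-0.172,0.073],
    [-0.075,-0.172,0.073]
  ],
  "turn": [0,0,0,0]
}}

```text
time_s: 5.0
ee_pos: [560.7, -125.5, 174.3]
ee_rot: [179.9, -0.1, -177.0]
force: [-0.3, -0.2, -1.5]
gripper_width: 30.0
gripper_force: 45.0
```

Run:
```python
from h import *
f,s=snap("top","t3");g,s=snap("side","s3");print(s["ee_pos"],s["ee_rot"])
w,s=snap("wrist","w3")
a=cv2.resize(f["color"][190:300,345:450],(400,419),interpolation=cv2.INTER_CUBIC)
u,v=proj(g,s,[560,-127,100])[0].astype(int);print(u,v)
b=cv2.resize(g["color"][v-55:v+55,u-52:u+53],(400,419),interpolation=cv2.INTER_CUBIC)
cv2.imwrite("pics/c3.png",np.hstack([a,b]))
```

```text
[ 561.01714763 -125.47917886  174.95115119] [ 1.79941244e+02 -8.21870983e-02 -1.76947315e+02]
340 215
```

View pics/c3.png

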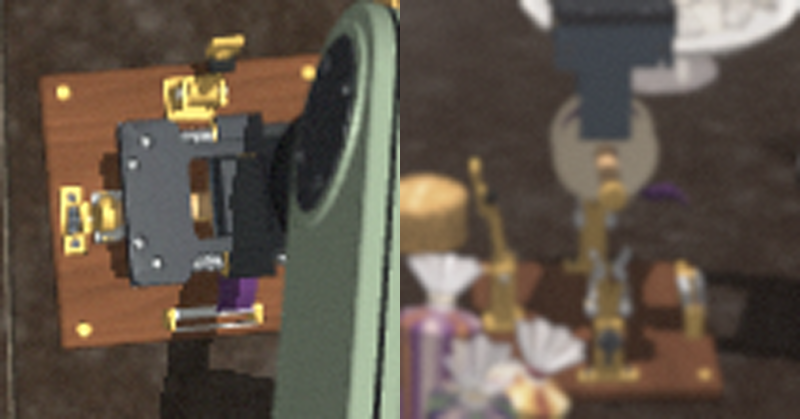

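View pics/w3.png

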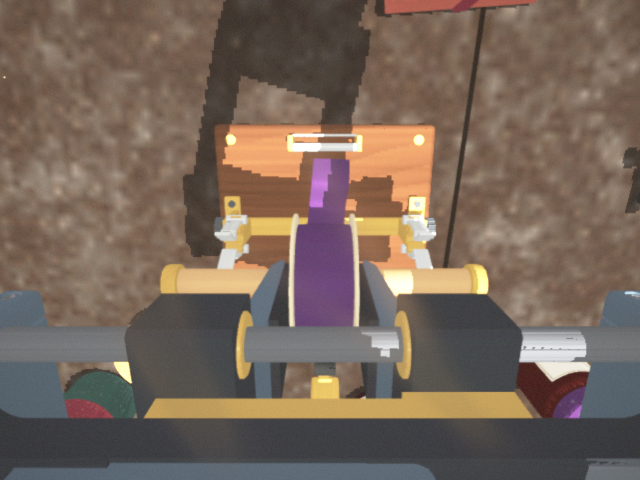

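Run:
```python
from h import *
f,s=load("t3");g,s=load("s3");w,s=load("w3")
print("plate top",atz(f,s,345+72*.2625,190+220*.2625,17))
def aty(g,u,v,y):
    o,d=ray(g,s,u,v);return o+d*(y-o[1])/d[1]
S=lambda x,y:(288+(x-400)/3.81,160+y/3.81)
print("cap side",aty(g,*S(612,192),-44))
for q in [(598,255),(625,252),(611,285),(609,375)]: print("clip",q,aty(g,*S(*q),-62))
for q,z in [((217,125),14),((434,125),14),((231,140),16),((419,140),16)]: print("base wrist",atz(w,s,*q,z))
for z in (75,85,97):print("clips wrist",z,atz(w,s,233,228,z),atz(w,s,419,228,z))
print("spindle wrist",atz(w,s,162,280,151.5),atz(w,s,487,279,151.5))
big=cv2.resize(g["color"][195:270,325:365],None,fx=8,fy=8,interpolation=cv2.INTER_CUBIC)
b2=cv2.resize(w["color"][190:300,155:260],None,fx=4,fy=5.45,interpolation=cv2.INTER_CUBIC)
cv2.imwrite("pics/c4.png",np.hstack([big,b2[:600]]));print(big.shape,b2.shape)
```

```text
plate top [554.14363149 -49.44720222  17.        ]
cap side [554.70174686 -44.         157.10270468]
clip (598, 255) [561.95200696 -62.         100.97325723]
clip (625, 252) [544.05618842 -62.         103.48547084]
clip (611, 285) [552.65340612 -62.          78.24951904]
clip (609, 375) [552.01755418 -62.           7.63706985]
base wrist [ 487.07098163 -215.43346351   14.        ]
base wrist [477.63089944 -41.67495872  14.        ]
base wrist [ 498.08000126 -203.88628293   16.        ]
base wrist [489.87140998 -52.75615121  16.        ]
clips wrist 75 [ 555.19158337 -189.57573256   75.        ] [548.15269072 -59.81339831  75.        ]
clips wrist 85 [ 552.45563581 -187.3023614    85.        ] [545.68715139 -62.52501627  85.        ]
clips wrist 97 [ 549.17249874 -184.57431601   97.        ] [542.7285042  -65.77895782  97.        ]
spindle wrist [ 563.86072215 -208.86228554  151.5       ] [554.28641951 -42.39459831 151.5       ]
(600, 320, 3) (600, 420, 3)
```

View pics/c4.png

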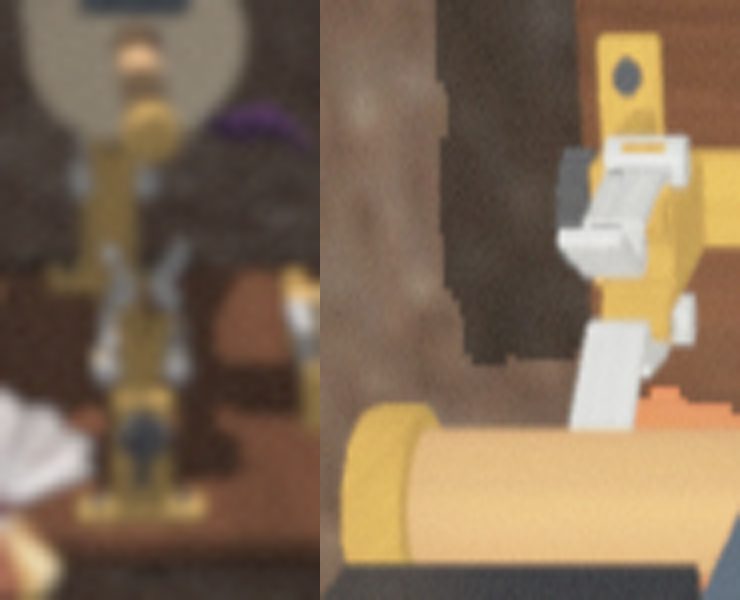

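Run:
```python
from h import *
g,s=load("s3")
def aty(u,v,y):
    o,d=ray(g,s,u,v);return o+d*(y-o[1])/d[1]
S=lambda x,y:(325+x/8-.44,195+y/8-.44)
print("cap",aty(*S(151,130),-43.5))
for n,q,y in [("tips",(146.5,245),-61),("waist",(143.5,365),-61),("foot",(142.5,507),-45),("fartips",(114,160),-189)]:print(n,aty(*S(*q),y))
```

```text
cap [555.20188034 -43.5        156.20057806]
tips [554.76959236 -61.         106.62500689]
waist [554.5113449 -61.         62.9798132]
foot [554.01552877 -45.          19.43894718]
fartips [ 561.72197329 -189.           70.8527998 ]
```

Request:
{"name": "step_arm", "arguments": {
  "linear": [
    [0.005,0,0.05],
    [0.005,0,0.11],
    [0.005,0,0.14],
    [0.005,0,0.14],
    [0.005,0,0.14]
  ],
  "turn": [0,0,0,0,0]
}}

```text
time_s: 5.78
ee_pos: [560.5, -126.5, 133.9]
ee_rot: [-180.0, 0.1, -177.0]
force: [-0.2, 0.2, -1.2]
gripper_width: 30.3
gripper_force: 45.0
```

Run:
```python
from h import *
from workcell import env
g,s=snap("side","s5");print(s["ee_pos"],s["ee_rot"],s["force"])
cv2.imwrite("pics/c5.png",cv2.resize(g["color"][195:270,305:385],None,fx=8,fy=8,interpolation=cv2.INTER_CUBIC))
```

```text
[ 560.49913995 -126.51982788  133.87644067] [-1.79989601e+02  5.72022428e-02 -1.76975033e+02] [-0.16240889  0.17312917 -1.23668727]
```

View pics/c5.png

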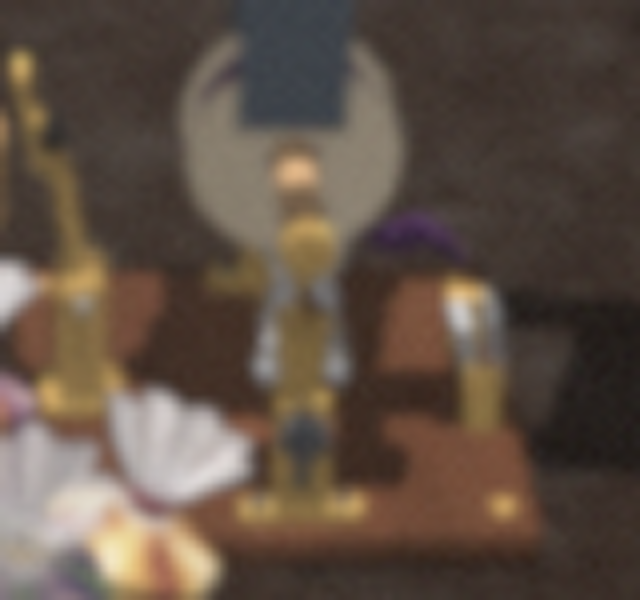

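Request:
{"name": "step_arm", "arguments": {
  "linear": [
    [0,0,0.007],
    [0,0,0.014],
    [0,0,0.02],
    [0,0,0.02]
  ],
  "turn": [0,0,0,0]
}}

```text
time_s: 6.32
ee_pos: [560.0, -126.5, 127.2]
ee_rot: [180.0, -0.0, -177.0]
force: [0.3, 0.3, -1.8]
gripper_width: 29.9
gripper_force: 45.0
```

Request:
{"name": "step_arm", "arguments": {
  "linear": [
    [0,0,0.005],
    [0,0,0.01],
    [0,0,0.01]
  ],
  "turn": [0,0,0]
}}

```text
time_s: 6.7
ee_pos: [560.0, -126.4, 124.3]
ee_rot: [180.0, -0.0, -177.0]
force: [0.6, 0.2, -0.4]
gripper_width: 30.1
gripper_force: 45.0
```

Run:
```python
from h import *
g,s=load("s5")
o,d=ray(g,s,305+306/8-.44,195+250/8-.44);print(o+d*(-43.5-o[1])/d[1])
for x,y in [(301.5,360),(302.5,507)]:
    o,d=ray(g,s,305+x/8-.44,195+y/8-.44);print(o+d*(-61-o[1])/d[1])
```

```text
[555.57332215 -43.5        114.23507668]
[555.20322591 -61.          64.81362006]
[553.36172224 -61.           9.72465349]
```

Request:
{"name": "step_arm", "arguments": {
  "linear": [
    [0.002,0,0.004],
    [0.002,0,0.008],
    [0.002,0,0.008]
  ],
  "turn": [0,0,0]
}}

```text
time_s: 7.08
ee_pos: [560.1, -126.6, 122.7]
ee_rot: [-180.0, 0.1, -177.0]
force: [0.6, -0.4, 3.5]
gripper_width: 29.9
gripper_force: 45.0
```

Request:
{"name": "step_arm", "arguments": {
  "linear": [
    [0,0,0.004],
    [0,0,0.008],
    [0,0,0.008]
  ],
  "turn": [0,0,0]
}}

```text
time_s: 7.45
ee_pos: [560.4, -126.7, 121.0]
ee_rot: [-180.0, 0.1, -177.0]
force: [-0.1, 0.0, 7.4]
gripper_width: 30.2
gripper_force: 45.0
```

Request:
{"name": "step_arm", "arguments": {
  "linear": [
    [0,0,0.004],
    [0,0,0.007],
    [0,0,0.007]
  ],
  "turn": [0,0,0]
}}

```text
time_s: 7.82
ee_pos: [560.6, -126.8, 120.1]
ee_rot: [-179.9, 0.2, -177.0]
force: [-1.2, -0.2, 13.0]
gripper_width: 30.2
gripper_force: 45.0
```

Request:
{"name": "step_arm", "arguments": {
  "linear": [
    [0,0,0.003],
    [0,0,0.006],
    [0,0,0.006]
  ],
  "turn": [0,0,0]
}}

```text
time_s: 8.2
ee_pos: [560.9, -127.0, 119.1]
ee_rot: [-179.9, 0.3, -177.0]
force: [-2.5, -0.0, 16.5]
gripper_width: 30.1
gripper_force: 45.0
```

Request:
{"name": "step_arm", "arguments": {
  "linear": [
    [0,0,0.003],
    [0,0,0.005],
    [0,0,0.005]
  ],
  "turn": [0,0,0]
}}

```text
time_s: 8.57
ee_pos: [560.8, -127.1, 117.1]
ee_rot: [-179.9, 0.2, -177.0]
force: [-1.8, 0.1, 14.9]
gripper_width: 30.0
gripper_force: 45.0
```

Request:
{"name": "step_arm", "arguments": {
  "linear": [
    [0.002,0,0.003],
    [0.002,0,0.006],
    [0.002,0,0.006]
  ],
  "turn": [0,0,0]
}}

```text
time_s: 8.95
ee_pos: [560.2, -127.1, 114.0]
ee_rot: [-179.9, 0.2, -177.0]
force: [0.8, 0.2, 7.3]
gripper_width: 29.8
gripper_force: 45.0
```

Request:
{"name": "step_arm", "arguments": {
  "linear": [
    [0,0,0.003],
    [0,0,0.006],
    [0,0,0.006]
  ],
  "turn": [0,0,0]
}}

```text
time_s: 9.32
ee_pos: [559.4, -126.7, 110.3]
ee_rot: [-180.0, 0.1, -177.0]
force: [3.2, -1.2, -1.1]
gripper_width: 30.2
gripper_force: 45.0
```

Request:
{"name": "step_arm", "arguments": {
  "linear": [
    [-0.002,0,0.003],
    [-0.002,0,0.005],
    [-0.002,0,0.005]
  ],
  "turn": [0,0,0]
}}

```text
time_s: 9.7
ee_pos: [559.2, -126.3, 108.2]
ee_rot: [180.0, -0.1, -177.0]
force: [3.8, -0.8, -7.2]
gripper_width: 30.2
gripper_force: 45.0
```

Request:
{"name": "step_arm", "arguments": {
  "linear": [
    [0,0,0.003],
    [0,0,0.004],
    [0,0,0.004]
  ],
  "turn": [0,0,0]
}}

```text
time_s: 10.07
ee_pos: [559.3, -126.3, 107.7]
ee_rot: [180.0, -0.0, -177.0]
force: [3.5, 0.6, -6.6]
gripper_width: 30.3
gripper_force: 45.0
```

Request:
{"name": "step_arm", "arguments": {
  "linear": [
    [-0.002,0,0.002],
    [-0.002,0,0.004],
    [-0.002,0,0.004]
  ],
  "turn": [0,0,0]
}}

```text
time_s: 10.45
ee_pos: [559.9, -126.4, 106.9]
ee_rot: [180.0, -0.0, -177.0]
force: [0.7, 0.9, -2.0]
gripper_width: 30.4
gripper_force: 45.0
```

Request:
{"name": "step_arm", "arguments": {
  "linear": [
    [-0.002,0,0.002],
    [-0.002,0,0.004],
    [-0.002,0,0.004]
  ],
  "turn": [0,0,0]
}}

```text
time_s: 10.82
ee_pos: [560.4, -126.4, 106.4]
ee_rot: [180.0, -0.0, -177.0]
force: [-0.6, 1.3, 6.7]
gripper_width: 30.1
gripper_force: 45.0
```

Request:
{"name": "step_arm", "arguments": {
  "linear": [
    [0,0,0],
    [0,0,0],
    [0,0,0],
    [0,0,-0.002]
  ],
  "turn": [0,0,0,0],
  "fingers": -0.25
}}

```text
time_s: 11.32
ee_pos: [560.6, -126.5, 105.9]
ee_rot: [180.0, -0.0, -177.0]
force: [0.1, -0.0, 1.0]
gripper_width: 56.9
gripper_force: 0.0
```

Request:
{"name": "step_arm", "arguments": {
  "linear": [
    [0,0,-0.02],
    [0,0,-0.08],
    [0,0,-0.17],
    [0,0,-0.22],
    [0,0,-0.22],
    [0,0,-0.22]
  ],
  "turn": [0,0,0,0,0,0]
}}

```text
time_s: 12.08
ee_pos: [560.2, -126.3, 171.3]
ee_rot: [180.0, -0.1, -177.0]
force: [0.3, -0.8, 0.2]
gripper_width: 56.8
gripper_force: 0.0
```

Run:
```python
from h import *
w,s=snap("wrist","w6");g,s=snap("side","s6");print(s["ee_pos"],s["ee_rot"],s["force"])
a=cv2.resize(g["color"][180:270,290:380],(480,480),interpolation=cv2.INTER_CUBIC)
b=cv2.resize(w["color"][90:330,160:480],(320,240));b=np.vstack([b,np.zeros((240,320,3),np.uint8)])
cv2.imwrite("pics/c6.png",np.hstack([a,b]))
```

```text
[ 560.05039053 -126.28897531  171.04821542] [ 1.79959217e+02 -1.14097921e-01 -1.76980583e+02] [ 0.07194184  0.19030795 -0.7920585 ]
```

View pics/c6.png

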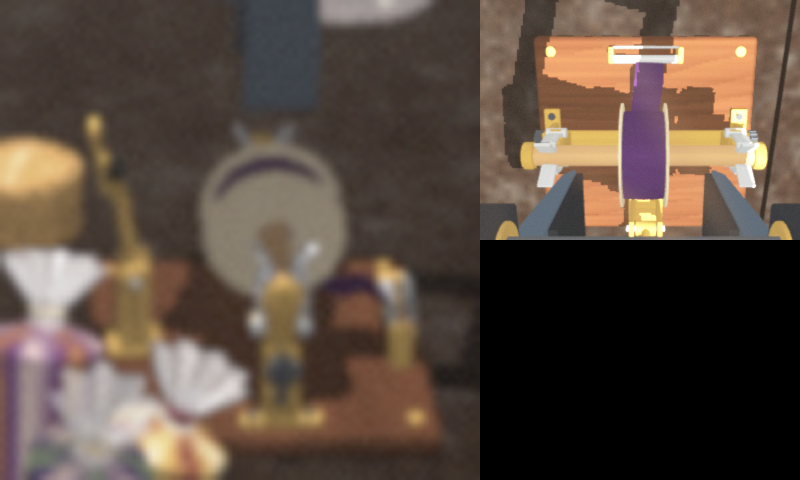

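Both clips have closed round the level spindle, and the reel is centred and released. That was my tenth and last picture, so from here I check numerically. First I compare the predicted brake arm position with the pictures I have.

```bash
cat >> h.py <<'E'
YAW=np.radians(3.05);O=np.array([558.1,-125.5])
def dw(x,y,z): return [O[0]+x*np.cos(YAW)-y*np.sin(YAW),O[1]+x*np.sin(YAW)+y*np.cos(YAW),z]
def arm(q,r,b): # q joint value, r along arm, b behind line
    a=.35-q;return 68+r*np.sin(a)+b*np.cos(a),56+r*np.cos(a)-b*np.sin(a)
E
python3 - <<'E'
from h import *
f,s=load("top0");g,sg=load("s6")
for n,q in [("hinge",(0,0,0)),("pad",(0,58,0)),("tab",(0,74,8.5)),("tabtop",(0,85,8.5)),("tablow",(0,63,8.5))]:
    x,z=arm(*q);P=dw(x,0,z);print(n,np.round(P,1),"topcrop",((proj(f,s,P)[0]-[352,195])*4.4+[396,0]).round(0),"side6crop",((proj(g,sg,P)[0]-[290,180])*5.333).round(0))
for nm,uv in [("j367,155",(367,152)),("423,155",(423,154)),("459,186",(459,186)),("297,183",(297,182)),("490,150",(490,150))]: print(nm,atz(f,s,*uv,82).round(0))
E
```

```text
hinge [ 626.  -121.9   56. ] topcrop [595.  85.] side6crop [133. 271.]
pad [ 645.9 -120.8  110.5] topcrop [614.  33.] side6crop [ 93. 174.]
tab [ 659.3 -120.1  122.6] topcrop [617.   2.] side6crop [ 65. 152.]
tabtop [ 663.1 -119.9  132.9] topcrop [621.  -9.] side6crop [ 58. 133.]
tablow [ 655.5 -120.3  112.3] topcrop [613.  12.] side6crop [ 73. 171.]
j367,155 [762. -55.  82.]
423,155 [ 756. -180.   82.]
459,186 [ 683. -257.   82.]
297,183 [699. 100.  82.]
490,150 [ 763. -333.   82.]
```

Run:
```python
from h import *
f,s=load("top0");g,sg=load("s6")
for q in (.1,.2,.3,.4):
  for n,a in [("pad",(q,58,0)),("tab",(q,74,8.5)),("tabtop",(q,85,6))]:
    x,z=arm(*a);P=dw(x,0,z);print(q,n,np.round(P,1),"top",((proj(f,s,P)[0]-[352,195])*4.4+[396,0]).round(0),"side6",((proj(g,sg,P)[0]-[290,180])*5.333).round(0))
h=cv2.cvtColor(f["color"],cv2.COLOR_BGR2HSV)[193:222,385:412].astype(int)
m=(h[...,0]>15)&(h[...,0]<35)&(h[...,1]>110)&(h[...,2]>110)
for r,row in enumerate(m): print(193+r,''.join('#' if v else '.' for v in row))
```

```text
0.1 pad [ 640.3 -121.1  112.2] top [616.  44.] side6 [104. 171.]
0.1 tab [ 652.5 -120.5  125.6] top [620.  15.] side6 [ 79. 146.]
0.1 tabtop [ 652.8 -120.5  136.9] top [625.  11.] side6 [ 79. 126.]
0.2 pad [ 634.7 -121.4  113.3] top [618.  55.] side6 [116. 168.]
0.2 tab [ 645.4 -120.8  127.9] top [622.  29.] side6 [ 94. 142.]
0.2 tabtop [ 644.6 -120.9  139.1] top [627.  28.] side6 [ 96. 121.]
0.3 pad [ 628.9 -121.7  113.9] top [619.  67.] side6 [128. 167.]
0.3 tab [ 638.2 -121.2  129.5] top [624.  44.] side6 [109. 139.]
0.3 tabtop [ 636.2 -121.3  140.6] top [630.  46.] side6 [113. 118.]
0.4 pad [ 623.1 -122.   113.9] top [620.  79.] side6 [140. 167.]
0.4 tab [ 630.8 -121.6  130.3] top [626.  60.] side6 [124. 137.]
0.4 tabtop [ 627.7 -121.8  141.2] top [632.  64.] side6 [130. 117.]
193 ...........................
194 ...........................
195 ...........................
196 ...........................
197 ...........................
198 ...........................
199 ....................####...
200 ................########...
201 ...............#########...
202 ...............########....
203 ..............########.....
204 ................#####......
205 .................##........
206 ...........................
207 ...........................
208 ...........................
209 .................#.........
210 ....###############........
211 ...################........
212 ...#####.##########........
213 ...###...########..........
214 ...##....#########.........
215 ...##....#########.#.......
216 ...###.#.#########.#.......
217 ...###########..####.......
218 ...#############...........
219 ....#############..........
220 ....############...........
221 ....############...........
```

Request:
{"name": "step_arm", "arguments": {
  "linear": [
    [-0.12,0,0],
    [-0.28,0.003,0],
    [-0.39,0.003,0],
    [-0.39,0.003,0],
    [-0.39,0.003,0]
  ],
  "turn": [0,0,0,0,0],
  "fingers": 1,
  "force": 10
}}

```text
time_s: 12.8
ee_pos: [676.5, -119.3, 171.0]
ee_rot: [180.0, -0.2, -177.0]
force: [0.1, 0.3, -0.1]
gripper_width: 9.9
gripper_force: 0.0
```

Request:
{"name": "step_arm", "arguments": {
  "linear": [
    [0,0,0.05],
    [0,0,0.1],
    [0,0,0.12],
    [0,0,0.12]
  ],
  "turn": [0,0,0,0]
}}

```text
time_s: 13.3
ee_pos: [677.0, -119.4, 135.2]
ee_rot: [180.0, -0.1, -177.0]
force: [0.2, 0.3, 0.0]
gripper_width: 0.5
gripper_force: 0.0
```

Run:
```python
from h import *
from workcell import env
s=env.state();p=s["ee_pos"];print(p,s["ee_rot"],s["force"],s["gripper_width"])
d=p[:2]-O;xd=d@[np.cos(YAW),np.sin(YAW)];print("xd",xd,"yd",d@[-np.sin(YAW),np.cos(YAW)])
for q in np.arange(.2,1.3,.1):
    x,z=arm(q,74,8.5);print(round(q,2),"tx",round((xd-(x+16))/300,4),"tz",round((p[2]-(z+11))/300,4))
t=95*0
x,z=0,83
for q in (1.0,1.05,1.1,1.15):print(q,"pad-reel",np.hypot(arm(q,58,0)[0],arm(q,58,0)[1]-82.5))
```

```text
[ 676.96661397 -119.38224773  135.23725571] [ 1.79973526e+02 -8.74036650e-02 -1.76986696e+02] [0.24934671 0.25239914 0.0496085 ] 0.5051112777524245
xd 119.02374708913312 yd -0.215497684910179
0.2 tx 0.0519 tz -0.0122
0.3 tx 0.0761 tz -0.0175
0.4 tx 0.1008 tz -0.0203
0.5 tx 0.1256 tz -0.0207
0.6 tx 0.1503 tz -0.0186
0.7 tx 0.1747 tz -0.014
0.8 tx 0.1985 tz -0.007
0.9 tx 0.2215 tz 0.0024
1.0 tx 0.2435 tz 0.0139
1.1 tx 0.2642 tz 0.0277
1.2 tx 0.2834 tz 0.0434
1.0 pad-reel 38.332467110979465
1.05 pad-reel 35.46175403666005
1.1 pad-reel 32.623180072117655
1.15 pad-reel 29.83401968309631
```

Request:
{"name": "step_arm", "arguments": {
  "linear": [
    [0.025,0,-0.01],
    [0.045,0,-0.012],
    [0.064,0,-0.015],
    [0.076,0,-0.018],
    [0.088,0,-0.019],
    [0.1,0,-0.02],
    [0.113,0,-0.021],
    [0.126,0,-0.021],
    [0.138,0,-0.02],
    [0.15,0,-0.019],
    [0.162,0,-0.016],
    [0.175,0,-0.014],
    [0.187,0,-0.01],
    [0.199,0,-0.007],
    [0.21,0,-0.002],
    [0.222,0,0.002],
    [0.222,0,0.002]
  ],
  "turn": [0,0,0,0,0,0,0,0,0,0,0,0,0,0,0,0,0]
}}

```text
time_s: 15.42
ee_pos: [610.6, -122.9, 135.4]
ee_rot: [180.0, -0.0, -177.0]
force: [1.5, -0.1, 0.6]
gripper_width: 0.6
gripper_force: 0.0
```

Run:
```python
from h import *
w,s=snap("wrist","w7");g,s=snap("side","s7");print(s["ee_pos"],s["force"])
for n,f in (("side",g),):
    h=cv2.cvtColor(f["color"],cv2.COLOR_BGR2HSV)[195:240,295:350].astype(int)
    m=(h[...,0]>13)&(h[...,0]<35)&(h[...,1]>110)&(h[...,2]>80)
    for r,row in enumerate(m): print(195+r,''.join('#' if v else '.' for v in row))
for q in (.8,.9,1.0):
    for a in [(0,0),(63,8.5),(85,8.5),(58,0)]:
        x,z=arm(q,*a);print(q,a,proj(g,s,dw(x,0,z))[0].round(1))
```

```text
[ 610.76833657 -122.88389804  135.45754817] [-0.01308055  0.80024685 -0.60708689]
195 .......................................................
196 .......................................................
197 .......................................................
198 .......................................................
199 .......................................................
200 .......................................................
201 .......................................................
202 .......................................................
203 .......................................................
204 .......................................................
205 .......................................................
206 ###....................................................
207 .######................................................
208 .########..............................................
209 .#########.............................................
210 .#########......................##.....................
211 ###..#####.....................##.....................
[... 1302 characters left out ...]
..........####.....
234 .................##...##......................#####....
235 .................###.###.....................######....
236 .................#######.....................######....
237 .................#######.....................#####.....
238 .................#######......................####.....
239 ................########......................####.....
0.8 (0, 0) [315.  230.8]
0.8 (63, 8.5) [322.6 210.4]
0.8 (85, 8.5) [326.4 203.5]
0.8 (58, 0) [324.7 213.2]
0.9 (0, 0) [315.  230.8]
0.9 (63, 8.5) [324.9 211.2]
0.9 (85, 8.5) [329.4 204.7]
0.9 (58, 0) [326.6 214.1]
1.0 (0, 0) [315.  230.8]
1.0 (63, 8.5) [327.1 212.1]
1.0 (85, 8.5) [332.3 206. ]
1.0 (58, 0) [328.4 215.2]
```

Request:
{"name": "step_arm", "arguments": {
  "linear": [
    [0.011,0,0.006],
    [0.022,0,0.012],
    [0.027,0,0.015],
    [0.027,0,0.015]
  ],
  "turn": [0,0,0,0]
}}

```text
time_s: 16.02
ee_pos: [602.7, -123.3, 130.9]
ee_rot: [180.0, -0.0, -177.0]
force: [0.1, 0.6, -0.4]
gripper_width: 0.5
gripper_force: 0.0
```

Request:
{"name": "step_arm", "arguments": {
  "linear": [
    [0.005,0,0.003],
    [0.005,0,0.003],
    [0.005,0,0.003]
  ],
  "turn": [0,0,0]
}}

```text
time_s: 16.4
ee_pos: [601.4, -123.4, 130.1]
ee_rot: [180.0, 0.0, -177.0]
force: [0.4, -0.0, 0.0]
gripper_width: 0.6
gripper_force: 0.1
```

Request:
{"name": "step_arm", "arguments": {
  "linear": [
    [0.004,0,0.003],
    [0.004,0,0.003],
    [0.004,0,0.003]
  ],
  "turn": [0,0,0]
}}

```text
time_s: 16.77
ee_pos: [600.9, -123.4, 129.7]
ee_rot: [-180.0, 0.1, -177.0]
force: [2.7, 0.7, 3.1]
gripper_width: 0.2
gripper_force: 1.5
```

Request:
{"name": "step_arm", "arguments": {
  "linear": [
    [0.004,0,0.003],
    [0.004,0,0.003],
    [0.004,0,0.003]
  ],
  "turn": [0,0,0]
}}

```text
time_s: 17.15
ee_pos: [600.5, -123.5, 129.3]
ee_rot: [-180.0, 0.2, -177.0]
force: [5.7, 1.3, 5.3]
gripper_width: 0.4
gripper_force: 3.7
```

Request:
{"name": "step_arm", "arguments": {
  "linear": [
    [-0.02,0,-0.02],
    [-0.07,0,-0.08],
    [-0.12,0,-0.18],
    [-0.15,0,-0.28],
    [-0.15,0,-0.28],
    [-0.15,0,-0.28]
  ],
  "turn": [0,0,0,0,0,0]
}}

```text
time_s: 17.9
ee_pos: [642.3, -121.0, 210.4]
ee_rot: [179.9, -0.3, -177.0]
force: [-0.1, -0.1, 0.0]
gripper_width: 0.4
gripper_force: 0.0
```

Run:
```python
from h import *
g,s=snap("side","s8");print(s["ee_pos"],s["force"],s["time_s"])
h=cv2.cvtColor(g["color"],cv2.COLOR_BGR2HSV)[198:236,305:352].astype(int)
m=(h[...,0]>13)&(h[...,0]<35)&(h[...,1]>100)&(h[...,2]>75)
for r,row in enumerate(m): print(198+r,''.join('#' if v else '.' for v in row))
for q in (.9,1.0,1.05,1.1):
    print(q,[proj(g,s,dw(arm(q,*a)[0],0,arm(q,*a)[1]))[0].round(1) for a in [(63,6.5),(85,6.5)]])
# reel check: compare with after-release side image
p,_=load("s6");a=p["color"][205:245,325:365].astype(int);b=g["color"][205:245,325:365].astype(int);print(np.abs(a-b).mean())
```

```text
[ 642.25042629 -121.04623666  210.42850115] [-0.09039734 -0.13466453  0.00864018] 17.9
198 ...............................................
199 ...............................................
200 ...............................................
201 ...............................................
202 ...............................................
203 ...............................................
204 ...............................................
205 ...............................................
206 ...........................#...................
207 ..........................###..................
208 ..........................###..................
209 .........................####..................
210 #.......................####...................
211 #......................#####...................
212 #......................###.....................
213 #......................###.....................
214 ......................###......................
215 .....................####......................
216 ....................####.......................
217 ....................#
[... 486 characters left out ...]
........
227 .......#########...............................
228 .......########................................
229 ......#########................................
230 ......########.................................
231 ......########.................................
232 ......###...##.......................##........
233 ......###...##......................####.......
234 ......###...##.....................######......
235 ......########.....................######......
0.9 [array([325.6, 211.5]), array([330.1, 205. ])]
1.0 [array([327.7, 212.5]), array([332.9, 206.4])]
1.05 [array([328.7, 213.1]), array([334.2, 207.3])]
1.1 [array([329.6, 213.7]), array([335.5, 208.1])]
12.282916666666667
```

```bash
python3 -c "
from workcell import env
print(env.job_done())"
```

```text
the job is handed in; nothing more can be done
None
```

The wide reel is seated in both clips, the brake pad is down on the ribbon and the arm is clear; I handed the job in at about 18 s, and no verdict came back.

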